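# Release the bench power box's latched key

### The arm

A 7-joint arm with a two-finger parallel gripper is mounted at the origin on the work surface. World frame = base frame: x ahead of the robot, y to its left, z up, the work surface at z = 0. Lengths are in m, angles in rad, forces in N, time in s.
With the tool pointing down it reaches from about 0.4 to 0.9 m from the base axis. Payload 5.6 kg.
Tool frame: the origin (TCP) lies on the mounting face of the last link; the fingertips stand 190 mm ahead of it and the grasp point (between the pads) lies 171 mm ahead of it; z points along the fingers, y is the line along which they close (so a half turn about z gives the same grasp; the last joint's range is limited). The gripper opens to 92 mm and grips with 3 to 60 N. Pads are 20 mm wide; open, the fingers measure 128 mm over their backs; the gripper's body (75 mm by 189 mm) begins 69 mm behind the grasp point.
Start: joints at [-1.231, 0.468, -0.012, 1.603, 0.006, 1.071, -0.056], TCP at [0.243, 0.603, 0.405] pointing down, gripper open.
Joint ranges: [-2.53, 2.53], [-0.31, 2.02], [-1.57, 1.55], [0.28, 2.44], [-1.29, 4.43], [0.15, 1.84], [-2.92, 2.92]. Speed limits (rad/s): [2.57, 2.57, 3.14, 3.14, 3.14, 3.14, 3.14].

### API

Orientations are given as a rotation vector (axis times angle).
In Python, from plant import ctrl gives the robot as it stands. The module is installed in compiled form; this text tells all that it offers.
- The arm moves only by the shell command python3 -m jog 'ROWS' [FORCE]. ROWS is text: rows parted by semicolons, each of 7 numbers parted by spaces: the shift along the world's x, y, z scaled (see below), then the turn, a rotation vector about the world's x, y, z scaled (see below), then the gripper command: -1 is shut, 1 is fully open, values between are in proportion. In form: dx dy dz rx ry rz hand; .... A call has 1 to 5 rows; each row is the pose to reach, as a shift and turn from the pose commanded when the call began; what a row does not reach only later rows make up. The controller multiplies each number of a shift by 0.5 m and each number of a turn by 90 degrees. A row lasts 1/8 s, in which the tool goes at most 62.5 mm and 10.7 degrees, less where a joint would pass 70% of its speed; a pose out of reach is approached as far as the arm can. A call with a number of a shift or a turn outside -1 to 1 is refused whole. A call with a gripper value outside its range is refused whole. The fingers move at their own pace and stop on an object; FORCE is the grip in N (left out, the last holds). Time passes only in rows, so rows that repeat a pose let the fingers close. It gives the time, the measured TCP pose, the force, the opening and the grip force at its end, in the units of the state.
- ctrl.get_obs(): the state, without advancing time (a new reading comes with each control period).
- ctrl.read_camera(name): name is "scene" or "top" or "wrist"; returns the picture (384x512x3 uint8, blue, green, red); there is no depth.
- ctrl.camera_info(name): a dict with "K" (3x3 intrinsics, pixels), "position" and "orientation" of the camera in the world. Camera axes: x right, y down, z forward; pixel columns grow to the right and rows downward; lengths in m; the calibration is good to about 2 mm. A picture is of the moment at which its call begins: read the wrist's pose just before it. camera_info takes no time and is no camera call; for the wrist camera it gives the pose at the moment of the call.
- ctrl.close_job(): hands the job in; it is judged then, once.
Trained networks look in the newest picture that a camera, given by its name, has taken for a name from the list of things; names that differ only in an ending like _2 or _b are one class to them, and where a whole thing is asked for, a point or a joint stands for the part that bears it (a point fixed in the world has none). Each returns a list of dicts, best first, with "score" (0 to 1); they miss things now and then, are a little off and sometimes report something else, mostly with a low value. They report only what shows in the picture. A call takes as long as a camera call.
- ctrl.look_for(camera, label): "bbox" ([centre column, centre row, width, height] as shares, 0 to 1, of the picture: columns of its width, rows of its height, round what is visible of it).
- ctrl.landmark_of(camera, label): "position" ([column, row] as shares, 0 to 1, of the picture: columns of its width, rows of its height: a listed point, or the origin of a listed thing).
The state is a dict: "time_s": time; "joint_positions": joint angles; "dq": joint speeds; "tau": joint torques, N m; "ee_pos": TCP position; "tool_rot": TCP orientation; "wrist_force": force on the tool from outside, world axes, zero at the start; "moment": the same for the moment, N m; "opening": finger opening in m; "finger_force": force on a finger pad.
Only numpy, scipy, OpenCV 4.12 (cv2) and the standard library are available. Lean on these libraries where they do the work, as an engineer would, in place of code of your own. Each camera call takes 0.05 s, during which the arm holds its last target. There are 200 camera calls.

### The job

The bench power box is unplugged, so no light shows which of its four identical push-on/push-off keys was left on. Before it is plugged in again, feel along the row with a fingertip, one light tap on each key from left to right as seen from the robot, to find the one that is latched down; then press that key fully in and let it go, so that it springs out and all four keys stand out. Do not push the other keys further than a light tap does, and leave the things lying around and on the box where they are.

Things in the scene. Friction and masses are not known exactly. Their poses are not given: they have to be found in the camera images.
- power_box: dark blue steel box fixed on the bench, 210 mm deep (x), 320 wide (y), flat top 70 mm up; origin: centre of its underside, x away from the robot, y to the left, z up. Key centres at box x = -55 mm, y = +78, +26, -26, -78 mm (left to right); a white socket 100 mm behind each. A white charger, 119 mm above the bench at its top, is plugged into the second socket from the left
- key_a: one of four identical ivory push keys in black frames on top of the power box, top face 34 mm (box x) by 26 mm (box y); origin: the centre of that top face, moving with the key. It goes straight down, 8 mm in all: top 85 mm above the bench when out, 81 when latched, 77 fully pressed. The letters a to d say nothing of the order in the row or of which one is latched
- key_b: a key identical to key_a. A key that is out gives way as soon as more than 2 N push on it and gets 0.9 N stiffer per mm; let go before 3.5 mm it comes back out, pressed beyond about 6 mm (7.4 N) it latches when let go
- key_c: a key identical to key_a. A latched key stands 4 mm lower than the others and feels solid up to 5.6 N; pressed on to the bottom (4 mm further, up to 9.2 N) and let go, it springs right out
- key_d: a key identical to key_a
- tape_roll: bystander: roll of masking tape, 52 mm across, 24 mm high, lying on the top of the power box at the right end of its sockets; origin on its underside
- sanding_block: bystander: cork sanding block 100 x 55 mm, 30 mm high; origin on its underside
- pencil: bystander: flat red carpenter's pencil 166 x 14 mm, 8 mm thick; origin on its underside
- grip_model: bystander: pale cream-pink foam model of a tool grip, a head with an angled neck, about 135 x 75 mm, 48 mm high; origin on its underside
- handle_model: bystander: smaller pale cream-pink foam model of a handle, a head with an angled neck, about 110 x 60 mm, 40 mm high; origin on its underside
- nozzle_model: bystander: yellowish foam model of a nozzle: a block with a round snout, 84 x 44 mm, 40 mm high; origin on its underside
- caliper: bystander: digital caliper with a black body, 220 mm long, 12 mm thick, lying flat; origin on its underside

How it is judged:
On the way, in this order (a step that is already met when the one before it is completed fails the run):
1. the leftmost key is tapped (((y of key_a in the frame of power_box between 0.052 and 0.11 m and contact force between the fingers and key_a above 0.3 N) or (y of key_b in the frame of power_box between 0.052 and 0.11 m and contact force between the fingers and key_b above 0.3 N) or (y of key_c in the frame of power_box between 0.052 and 0.11 m and contact force between the fingers and key_c above 0.3 N) or (y of key_d in the frame of power_box between 0.052 and 0.11 m and contact force between the fingers and key_d above 0.3 N))), for 0.04 s.
2. the second key from the left is tapped (((y of key_a in the frame of power_box between 0 and 0.052 m and contact force between the fingers and key_a above 0.3 N) or (y of key_b in the frame of power_box between 0 and 0.052 m and contact force between the fingers and key_b above 0.3 N) or (y of key_c in the frame of power_box between 0 and 0.052 m and contact force between the fingers and key_c above 0.3 N) or (y of key_d in the frame of power_box between 0 and 0.052 m and contact force between the fingers and key_d above 0.3 N))), for 0.04 s.
3. the third key from the left is tapped (((y of key_a in the frame of power_box between -0.052 and 0 m and contact force between the fingers and key_a above 0.3 N) or (y of key_b in the frame of power_box between -0.052 and 0 m and contact force between the fingers and key_b above 0.3 N) or (y of key_c in the frame of power_box between -0.052 and 0 m and contact force between the fingers and key_c above 0.3 N) or (y of key_d in the frame of power_box between -0.052 and 0 m and contact force between the fingers and key_d above 0.3 N))), for 0.04 s.
4. the rightmost key is tapped (((y of key_a in the frame of power_box between -0.11 and -0.052 m and contact force between the fingers and key_a above 0.3 N) or (y of key_b in the frame of power_box between -0.11 and -0.052 m and contact force between the fingers and key_b above 0.3 N) or (y of key_c in the frame of power_box between -0.11 and -0.052 m and contact force between the fingers and key_c above 0.3 N) or (y of key_d in the frame of power_box between -0.11 and -0.052 m and contact force between the fingers and key_d above 0.3 N))), for 0.04 s.
5. the latched key has sprung out, so that all four stand out (z of each of key_a, key_b, key_c, key_d in the frame of power_box above 0.0838 m), for 0.1 s.
At the end, for the whole second after the job is handed in: all four keys stand out to within 1.2 mm of their top position (none is latched) (all of step 5); the robot touches nothing.
It fails at once if while one key is latched, another is pushed down nearly as far (3.6 mm) (z of each of key_a, key_b in the frame of power_box below 0.0814 m or z of each of key_a, key_c in the frame of power_box below 0.0814 m or z of each of key_a, key_d in the frame of power_box below 0.0814 m or z of each of key_b, key_c in the frame of power_box below 0.0814 m or z of each of key_b, key_d in the frame of power_box below 0.0814 m or z of each of key_c, key_d in the frame of power_box below 0.0814 m).
It fails at once if a key is struck harder than 60 N (contact force between the fingers and key_a above 60 N or contact force between the fingers and key_b above 60 N or contact force between the fingers and key_c above 60 N or contact force between the fingers and key_d above 60 N).
It fails at once if something lying around is moved by more than 20 mm or picked up (distance of any of grip_model, handle_model, nozzle_model, sanding_block, pencil, caliper, tape_roll from where it was at the start of the episode above 0.02 m).
It also fails if it takes over 48 s, if anything falls off the work surface, if the arm or the gripper's body presses on something with over 40 N, if the wrist force passes 120 N, or if a joint passes its speed limit or range.

## Working session

There is one attempt and no reset: what is moved stays moved. The work goes in short steps, Python scripts to look and compute and a shell command to move; the robot and the scene stay as the last step left them, time stands still between calls to the robot, and variables do not carry over. Pictures are saved under pics/ and viewed, at most 10 in all, crops included, and the job is handed in when it is done.

```bash
mkdir -p pics; cat > h.py <<'E'
import numpy as np, cv2
from plant import ctrl
def ray(cam,u,v,info=None):
    i=info or ctrl.camera_info(cam); K=np.array(i["K"]); o=np.array(i["orientation"],float)
    R=o if o.shape==(3,3) else cv2.Rodrigues(o)[0]
    return np.array(i["position"]),R@np.linalg.inv(K)@np.array([u,v,1.])
def atz(cam,u,v,z,info=None):
    p,d=ray(cam,u,v,info); return p+d*(z-p[2])/d[2]
E
python3 - <<'E'
from h import *
o=ctrl.get_obs(); print({k:np.round(v,3) for k,v in o.items()})
ims=[]
for c in ("scene","top"):
    i=ctrl.camera_info(c); print(c,i)
    im=ctrl.read_camera(c); cv2.imwrite(f"pics/{c}0.png",im)
    for l in ("power_box","key_a","tape_roll"):
        f=ctrl.look_for(c,l) if l=="key_a" else ctrl.landmark_of(c,l)
        print(l,[(np.round(np.array(d.get("bbox",d.get("position")))*([512,384]*(2 if "bbox" in d else 1)),1).tolist(),round(d["score"],2)) for d in f[:6]])
E
```

```text
{'time_s': np.float64(0.0), 'joint_positions': array([-1.231,  0.468, -0.012,  1.604,  0.006,  1.071, -0.056]), 'dq': array([-0.   , -0.   ,  0.001, -0.002, -0.001,  0.001, -0.002]), 'tau': array([ 0.0000e+00, -5.2059e+01, -1.2000e-02, -2.4374e+01, -5.7000e-02,
        1.8000e-02,  0.0000e+00]), 'ee_pos': array([0.243, 0.603, 0.404]), 'tool_rot': array([-5.980e-01, -3.084e+00,  3.000e-03]), 'wrist_force': array([-0.504, -0.093,  0.566]), 'moment': array([0.015, 0.015, 0.013]), 'finger_force': np.float64(0.0), 'opening': np.float64(0.092)}
scene {'K': array([[387.97445576,   0.        , 257.31947636],
       [  0.        , 387.97445576, 190.75992458],
       [  0.        ,   0.        ,   1.        ]]), 'position': array([0.90880447, 0.34667221, 0.90486177]), 'orientation': array([-1.23074035, -2.57329342,  0.67434899])}
power_box [([261.8, 226.8], 0.8)]
key_a [([282.7, 204.9, 16.9, 14.1], 0.68), ([248.1, 183.1, 12.9, 12.6], 0.67), ([264.8, 194.6, 15.7, 6.3], 0.64), ([300.4, 215.8, 14.9, 13.2], 0.42)]
tape_roll [([207.3, 200.0], 0.84)]
top {'K': array([[420.03772158,   0.        , 250.9933727 ],
       [  0.        , 420.03772158, 192.79163995],
       [  0.        ,   0.        ,   1.        ]]), 'position': array([0.48708939, 0.01658634, 1.01555676]), 'orientation': array([-2.18592807,  2.1888474 , -0.07745703])}
power_box [([215.9, 171.8], 0.98), ([326.9, 151.2], 0.73)]
key_a [([250.3, 190.3, 8.3, 15.8], 0.57), ([226.4, 193.8, 12.7, 17.2], 0.57), ([201.5, 193.2, 14.3, 14.2], 0.51), ([182.4, 197.0, 11.6, 10.7], 0.47)]
tape_roll [([271.3, 155.3], 0.8)]
```

View pics/top0.png

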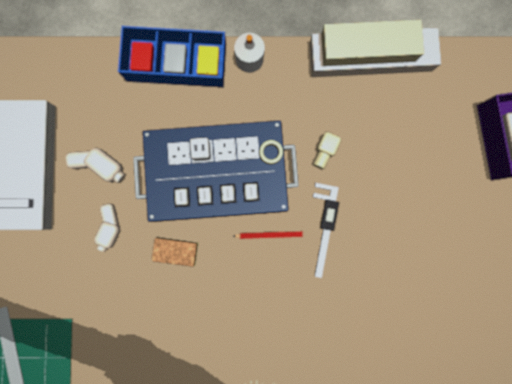

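View pics/scene0.png

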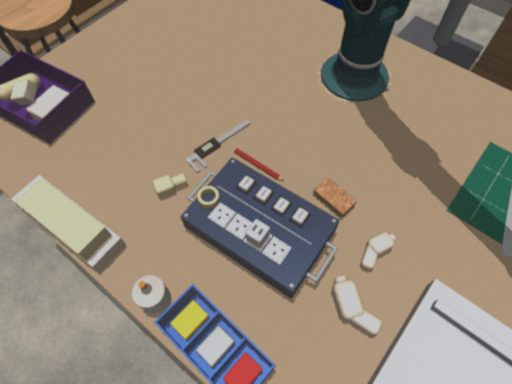

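The top view shows the dark box with four keys at about (181,197), (205,195), (228,193), (251,191), and the charger on the second socket at (200,148). In the scene view the keys run from (300,216) on the robot's left to (248,184) on its right. The caliper, pencil and sanding block all lie clear of the box top. Next I fit the box pose from the key pixels in both views.

```bash
cat > fit.py <<'E'
from h import *
from scipy.optimize import least_squares
from scipy.spatial.transform import Rotation as Ro
g={"top":[(181,197),(205,195),(228,193),(251,191)],"scene":[(300.4,215.8),(281,205),(264,194.5),(247,184)]}
pts={}
for c in g:
    im=cv2.imread(f"pics/{c}0.png").astype(float); m=im.min(2); L=[]
    for u,v in g[c]:
        u0,v0=int(round(u)),int(round(v)); w=m[v0-8:v0+9,u0-8:u0+9].copy(); w[w<130]=0
        y,x=np.mgrid[-8:9,-8:9]; w[x*x+y*y>64]=0
        L.append((u0+(w*x).sum()/w.sum(),v0+(w*y).sum()/w.sum()))
    pts[c]=np.array(L); print(c,np.round(L,1).tolist())
Y=[.078,.026,-.026,-.078]
I={c:ctrl.camera_info(c) for c in g}
def keys(p):
    a=p[3];return np.array([[p[0]-.055*np.cos(a)-y*np.sin(a),p[1]-.055*np.sin(a)+y*np.cos(a),p[2]] for y in Y])
def proj(c,P):
    i=I[c];R=Ro.from_rotvec(i["orientation"]).as_matrix();q=(P-i["position"])@R;q=q/q[:,2:];return (q@i["K"].T)[:,:2]
f=lambda p:np.concatenate([(proj(c,keys(p))-pts[c]).ravel() for c in g])
s=least_squares(f,[.6,.05,.085,0]);p=s.x
print("box",p,"res",np.round(s.fun,1));print(np.round(keys(p),4))
for u,v in [(181,197),(251,191)]:print(atz("top",u,v,.085))
o=ctrl.get_obs();R=Ro.from_rotvec(o["tool_rot"]).as_matrix();print(np.round(R,3))
E
python3 fit.py
```

```text
top [[180.7, 196.9], [204.5, 195.0], [227.5, 193.0], [250.7, 191.1]]
scene [[300.0, 214.9], [281.1, 204.4], [263.2, 192.7], [245.8, 182.3]]
box [0.60374068 0.09739436 0.07988619 0.07723936] res [ 0.3 -0.2 -0.3 -0.1 -0.1  0.1 -0.   0.2 -0.1 -0.   0.1 -0.6 -0.   0.3
 -0.1  0.3]
[[0.5429 0.1709 0.0799]
 [0.5469 0.1191 0.0799]
 [0.5509 0.0672 0.0799]
 [0.5549 0.0154 0.0799]]
[0.5420204  0.16994235 0.085     ]
[0.55517091 0.01463531 0.085     ]
[[-0.928  0.374 -0.   ]
 [ 0.374  0.928 -0.   ]
 [-0.    -0.    -1.   ]]
```

```bash
python3 -m jog '0.27 -0.43 0 0 0 -0.35 -0.13;0.27 -0.43 0 0 0 -0.35 -0.13;0.27 -0.43 0 0 0 -0.35 -0.13;0.27 -0.43 0 0 0 -0.35 -0.13;0.27 -0.43 0 0 0 -0.35 -0.13'; python3 -m jog '0.27 -0.43 -0.1 0 0 -0.357 -0.13;0.27 -0.43 -0.1 0 0 -0.357 -0.13;0.27 -0.43 -0.1 0 0 -0.357 -0.13;0.27 -0.43 -0.1 0 0 -0.357 -0.13;0.27 -0.43 -0.1 0 0 -0.357 -0.13'
```

```text
time_s: 1.02
ee_pos: [0.3808, 0.3836, 0.4052]
tool_rot: [1.424, 2.799, -0.0]
wrist_force: [-0.4, -0.1, -0.8]
opening: 0.0438
finger_force: 0.0
time_s: 1.65
ee_pos: [0.5143, 0.1697, 0.3541]
tool_rot: [2.14, 2.298, -0.002]
wrist_force: [-0.1, 0.2, 0.5]
opening: 0.0398
finger_force: 0.0
```

```bash
python3 - <<'E'
from h import *
from scipy.spatial.transform import Rotation as Ro
o=ctrl.get_obs();print(o["ee_pos"],np.round(Ro.from_rotvec(o["tool_rot"]).as_matrix(),3).tolist(),o["wrist_force"])
i=ctrl.camera_info("wrist");im=ctrl.read_camera("wrist");cv2.imwrite("pics/w1.png",im)
print(i)
R=Ro.from_rotvec(i["orientation"]).as_matrix()
for P in [[.5424,.1703,.085],[.5464,.1185,.085],[.5504,.067,.085],[.5546,.015,.085]]:
    q=(np.array(P)-i["position"])@R; print(np.round(i["K"]@(q/q[2]),1)[:2])
for d in ctrl.look_for("wrist","key_a"): print(np.round(np.array(d["bbox"])*[512,384,512,384],1),d["score"])
E
```

```text
[0.51431641 0.16969044 0.35408902] [[-0.071, 0.997, -0.0], [0.997, 0.071, -0.002], [-0.002, -0.0, -1.0]] [-0.13112232  0.22568936  0.50417312]
{'K': array([[309.19429153,   0.        , 255.22132915],
       [  0.        , 309.19429153, 195.89051973],
       [  0.        ,   0.        ,   1.        ]]), 'position': array([0.50763015, 0.2507633 , 0.33465279]), 'orientation': array([2.84761097, 0.1014409 , 0.01213975])}
[289.9 204.5]
[288.4 259.4]
[287.  308.4]
[286.  353.1]
[278.1 254.9  21.6  28.7] 0.84
[285.3 354.1  34.   13. ] 0.67
[283.6 304.1  30.9  30.3] 0.59
[290.2 199.   39.7  31.6] 0.57
```

View pics/w1.png

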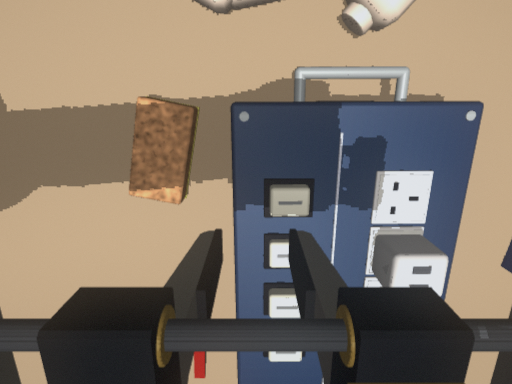

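The wrist view shows the leftmost key, lit ivory, at about (290,200). The second is at (281,254), partly behind the finger, with the others below at (285,304) and (285,350). The box top is clear beneath the fingers. I'll look closer at the first key for sub-pixel y.

```bash
python3 - <<'E'
import cv2
im=cv2.imread("pics/w1.png")[95:335,225:345];cv2.imwrite("pics/w1c.png",cv2.resize(im,None,fx=2.5,fy=2.5,interpolation=cv2.INTER_NEAREST))
E
```

```text
(no output)
```

View pics/w1c.png

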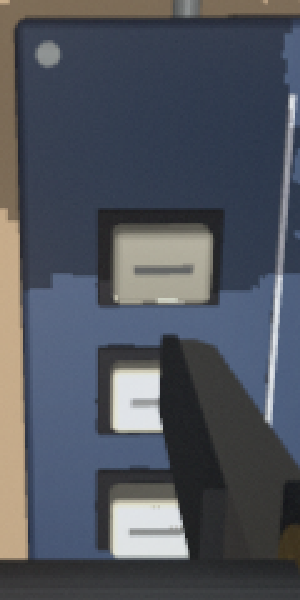

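```bash
python3 -m jog '0 0 -0.1 0 0 0 -0.13;0 0 -0.148 0 0 0 -0.13;0 0 -0.148 0 0 0 -0.13'; python3 -m jog '0 0 -0.006 0 0 0 -0.13;0 0 -0.009 0 0 0 -0.13;0 0 -0.009 0 0 0 -0.13'; python3 -m jog '0 0 -0.002 0 0 0 -0.13;0 0 -0.002 0 0 0 -0.13'
```

```text
time_s: 2.12
ee_pos: [0.5114, 0.1752, 0.2793]
tool_rot: [-2.128, -2.308, 0.005]
wrist_force: [0.1, 0.3, 0.6]
opening: 0.04
finger_force: 0.0
time_s: 2.5
ee_pos: [0.513, 0.1732, 0.2769]
tool_rot: [2.133, 2.306, 0.002]
wrist_force: [-0.3, 0.7, 0.2]
opening: 0.0394
finger_force: 0.0
time_s: 2.75
ee_pos: [0.513, 0.173, 0.2755]
tool_rot: [2.134, 2.305, 0.001]
wrist_force: [-1.2, -0.6, 0.8]
opening: 0.0401
finger_force: 0.9
```

```bash
python3 -m jog '0.001 -0.006 0.006 0 0 0 -0.13;0.001 -0.006 0.006 0 0 0 -0.13;0.001 -0.006 0 0 0 0 -0.13;0.001 -0.006 -0.002 0 0 0 -0.13;0.001 -0.006 -0.002 0 0 0 -0.13';python3 -m jog '0 0 -0.002 0 0 0 -0.13;0 0 -0.002 0 0 0 -0.13'
```

```text
time_s: 3.38
ee_pos: [0.5135, 0.1699, 0.2743]
tool_rot: [2.134, 2.305, 0.0]
wrist_force: [-0.2, -1.4, 2.2]
opening: 0.0401
finger_force: 1.3
time_s: 3.62
ee_pos: [0.5134, 0.1699, 0.2733]
tool_rot: [2.134, 2.305, 0.0]
wrist_force: [-0.5, -0.9, 3.1]
opening: 0.0398
finger_force: 1.8
```

Key 1 yields at about 85 mm with a force of about 3 N, so it is out. Next key.

```bash
python3 -m jog '0 0 0.03 0 0 0 -0.13;0.008 -0.1035 0.03 0 0 0 -0.13;0.008 -0.1035 0.03 0 0 0 -0.13;0.008 -0.1035 0.03 0 0 0 -0.13;0.008 -0.1035 0.01 0 0 0 -0.13';python3 -m jog '0 0 -0.006 0 0 0 -0.13;0 0 -0.006 0 0 0 -0.13;0 0 -0.008 0 0 0 -0.13;0 0 -0.008 0 0 0 -0.13'; python3 -m jog '0 0 -0.002 0 0 0 -0.13;0 0 -0.002 0 0 0 -0.13'
```

```text
time_s: 4.25
ee_pos: [0.5175, 0.1195, 0.2785]
tool_rot: [2.132, 2.307, 0.003]
wrist_force: [-0.4, -0.1, 0.3]
opening: 0.0398
finger_force: 0.0
time_s: 4.75
ee_pos: [0.5174, 0.1182, 0.2742]
tool_rot: [2.134, 2.306, 0.0]
wrist_force: [-0.3, -0.4, 0.6]
opening: 0.0398
finger_force: 0.0
time_s: 5.0
ee_pos: [0.5173, 0.1182, 0.2732]
tool_rot: [2.134, 2.306, -0.0]
wrist_force: [-0.1, 0.1, 1.0]
opening: 0.0401
finger_force: 0.0
```

```bash
python3 -m jog '0 0 -0.003 0 0 0 -0.13;0 0 -0.003 0 0 0 -0.13'; python3 -m jog '0 0 -0.002 0 0 0 -0.13;0 0 -0.002 0 0 0 -0.13'
```

```text
time_s: 5.25
ee_pos: [0.5173, 0.1182, 0.2716]
tool_rot: [2.134, 2.306, -0.0]
wrist_force: [0.9, 0.5, 0.6]
opening: 0.0402
finger_force: 0.0
time_s: 5.5
ee_pos: [0.5174, 0.1181, 0.2711]
tool_rot: [-2.134, -2.305, -0.0]
wrist_force: [-2.0, -0.0, 4.9]
opening: 0.0401
finger_force: 2.8
```

Key 2 is solid at 81 mm, so it is the latched one. I still tap keys 3 and 4.

```bash
python3 -m jog '0 0 0.03 0 0 0 -0.13;0.008 -0.1035 0.03 0 0 0 -0.13;0.008 -0.1035 0.03 0 0 0 -0.13;0.008 -0.1035 0.03 0 0 0 -0.13;0.008 -0.1035 0.014 0 0 0 -0.13';python3 -m jog '0 0 -0.006 0 0 0 -0.13;0 0 -0.006 0 0 0 -0.13;0 0 -0.008 0 0 0 -0.13;0 0 -0.008 0 0 0 -0.13'; python3 -m jog '0 0 -0.002 0 0 0 -0.13;0 0 -0.002 0 0 0 -0.13'
```

```text
time_s: 6.12
ee_pos: [0.5215, 0.0676, 0.278]
tool_rot: [2.131, 2.307, 0.003]
wrist_force: [-0.2, -0.3, -0.9]
opening: 0.0401
finger_force: 0.0
time_s: 6.62
ee_pos: [0.5213, 0.0668, 0.2738]
tool_rot: [-2.133, -2.306, -0.001]
wrist_force: [-1.1, 2.8, 3.8]
opening: 0.0403
finger_force: 1.5
time_s: 6.88
ee_pos: [0.5214, 0.0667, 0.2728]
tool_rot: [-2.134, -2.306, -0.001]
wrist_force: [-1.1, 2.7, 3.6]
opening: 0.0397
finger_force: 2.0
```

```bash
python3 -m jog '0 0 0.03 0 0 0 -0.13;0.008 -0.1035 0.03 0 0 0 -0.13;0.008 -0.1035 0.03 0 0 0 -0.13;0.008 -0.1035 0.03 0 0 0 -0.13;0.008 -0.1035 0.012 0 0 0 -0.13';python3 -m jog '0 0 -0.006 0 0 0 -0.13;0 0 -0.008 0 0 0 -0.13;0 0 -0.01 0 0 0 -0.13;0 0 -0.01 0 0 0 -0.13'
```

```text
time_s: 7.5
ee_pos: [0.5255, 0.0156, 0.2789]
tool_rot: [2.132, 2.307, 0.002]
wrist_force: [-0.3, -0.0, 0.9]
opening: 0.0398
finger_force: 0.0
time_s: 8.0
ee_pos: [0.5253, 0.015, 0.2738]
tool_rot: [-2.133, -2.306, -0.0]
wrist_force: [-1.4, 1.9, 2.6]
opening: 0.0401
finger_force: 1.6
```

```bash
python3 -m jog '0 0 0.03 0 0 0 -0.13;-0.016 0.207 0.03 0 0 0 -0.13;-0.016 0.207 0.03 0 0 0 -0.13;-0.016 0.207 0.03 0 0 0 -0.13;-0.016 0.207 0.03 0 0 0 -0.13';python3 -m jog '0 0 -0.02 0 0 0 -0.13;0 0 -0.03 0 0 0 -0.13;0 0 -0.034 0 0 0 -0.13;0 0 -0.037 0 0 0 -0.13;0 0 -0.037 0 0 0 -0.13'; python3 -m jog '0 0 -0.003 0 0 0 -0.13;0 0 -0.005 0 0 0 -0.13;0 0 -0.005 0 0 0 -0.13'
```

```text
time_s: 8.62
ee_pos: [0.5176, 0.1174, 0.2893]
tool_rot: [2.134, 2.304, 0.001]
wrist_force: [-0.6, -0.6, -0.2]
opening: 0.0397
finger_force: 0.0
time_s: 9.25
ee_pos: [0.5172, 0.1172, 0.2704]
tool_rot: [-2.135, -2.304, 0.002]
wrist_force: [-1.7, -2.0, 6.6]
opening: 0.04
finger_force: 3.1
time_s: 9.62
ee_pos: [0.5172, 0.1172, 0.2682]
tool_rot: [-2.135, -2.304, 0.002]
wrist_force: [-2.9, -2.9, 8.2]
opening: 0.04
finger_force: 4.1
```

Giving way as expected; press on to the bottom (about 267 mm TCP), then lift.

```bash
python3 -m jog '0 0 -0.002 0 0 0 -0.13;0 0 -0.004 0 0 0 -0.13;0 0 -0.004 0 0 0 -0.13'; python3 -m jog '0 0 -0.002 0 0 0 -0.13;0 0 -0.002 0 0 0 -0.13'
```

```text
time_s: 10.0
ee_pos: [0.5172, 0.1171, 0.2674]
tool_rot: [-2.135, -2.304, 0.001]
wrist_force: [-7.3, -2.8, 19.3]
opening: 0.0396
finger_force: 9.6
time_s: 10.25
ee_pos: [0.5173, 0.117, 0.2673]
tool_rot: [-2.135, -2.303, 0.001]
wrist_force: [-10.8, -3.7, 27.9]
opening: 0.0402
finger_force: 13.8
```

```bash
python3 -m jog '0 0 0.01 0 0 0 -0.13;0 0 0.03 0 0 0 -0.13;0 0 0.03 0 0 0 -0.13;0 0 0.03 0 0 0 -0.13'; python3 -m jog '0 0 -0.01 0 0 0 -0.13;0 0 -0.014 0 0 0 -0.13;0 0 -0.014 0 0 0 -0.13'
```

```text
time_s: 10.75
ee_pos: [0.5173, 0.1184, 0.2794]
tool_rot: [-2.133, -2.306, 0.0]
wrist_force: [-0.1, 0.1, 0.1]
opening: 0.0404
finger_force: 0.0
time_s: 11.12
ee_pos: [0.5175, 0.1184, 0.2727]
tool_rot: [-2.134, -2.306, -0.0]
wrist_force: [-0.6, 1.4, 4.2]
opening: 0.0402
finger_force: 2.1
```

Key 2 now pushes back at 83 mm with about 4 N, so it has sprung out. I lift well clear and take a check picture.

```bash
python3 -m jog '0 0 0.1 0 0 0 -0.13;0 0 0.2 0 0 0 -0.13;0 0 0.2 0 0 0 -0.13;0 0 0.2 0 0 0 -0.13;0 0 0.2 0 0 0 -0.13'; python3 - <<'E'
from h import *
cv2.imwrite("pics/w2.png",ctrl.read_camera("wrist"));print(ctrl.get_obs()["wrist_force"])
E
```

```text
time_s: 11.75
ee_pos: [0.5167, 0.1181, 0.3711]
tool_rot: [-2.133, -2.305, 0.004]
wrist_force: [0.3, 0.4, 0.0]
opening: 0.04
finger_force: 0.0
[-0.03726475 -0.31451347 -0.08044941]
```

View pics/w2.png

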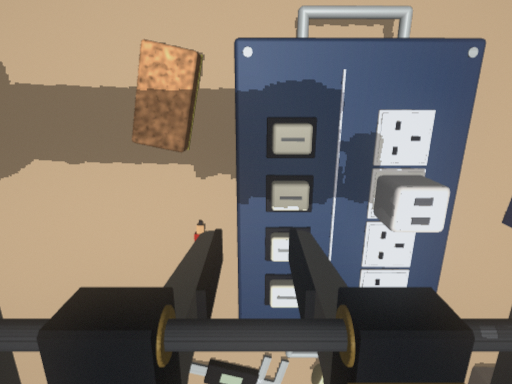

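The wrist view shows keys 1 and 2 at (293,138) and (290,195), alike in height. Nothing on or around the box has moved.

```bash
python3 -c "
from plant import ctrl; print(ctrl.close_job())"
```

```text
the job is handed in; nothing more can be done
None
```

The second key from the left was the latched one. I tapped all four keys from left to right, pressed that one fully in, and a light re-tap showed it had sprung out, so all four now stand out; the job is handed in (no verdict was returned).

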